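# Snap the screwdriver into its spring clips

## Robot

A 7-joint arm with a two-finger parallel gripper is mounted at the origin on a cart in front of the work surface, level with it; the furniture and walls round the work are solid. World frame = base frame: x ahead of the robot, y to its left, z up, the work surface at z = 0. Lengths are in m, angles in rad, forces in N, time in s.
With the tool pointing down it reaches from about 0.425 to 0.875 m from the base axis. Payload 4.7 kg.
Tool frame: the origin (TCP) lies on the centre line of the jaws, within the pads' length; the fingertips stand 22 mm ahead of it and the grasp point (between the pads) lies 3 mm ahead of it; z points along the fingers, y is the line along which they close (so a half turn about z gives the same grasp; the last joint's range is limited). The gripper opens to 87 mm and grips with 3 to 60 N. Pads are 19 mm wide; open, the fingers measure 117 mm over their backs; the gripper's body (75 mm by 190 mm) begins 51 mm behind the grasp point.
Start: joints at [-1.211, 0.321, -0.07, 1.45, 0.023, 1.371, -0.057], TCP at [0.22, 0.612, 0.245] pointing down, gripper open.
Joint ranges: [-2.86, 2.86], [-0.3, 2.09], [-1.38, 1.24], [0.06, 2.45], [-1.56, 4.7], [0.09, 2.05], [-2.69, 2.69]. Speed limits (rad/s): [2.57, 2.57, 3.14, 3.14, 3.14, 3.14, 3.14].

## Interface

Orientations are given as a unit quaternion [w, x, y, z].
In Python, from rig import ctrl gives the robot as it stands. The module is installed in compiled form; this text tells all that it offers.
- The arm moves only by the tool step_arm, never from a script. Its argument "targets" is a list of rows, each a list of 7 numbers: the closure, from -1 (fully open) to 1 (shut), then the shift along the world's x, y, z in units of 0.1 m (1.0 is 0.1 m), then the turn, a rotation vector about the world's x, y, z in units of 180 degrees (1.0 is 180 degrees). A call has 1 to 5 rows; each row shifts and turns the commanded pose from where the row before left it; what a row does not reach is not made up. A row lasts 1/10 s, in which the tool goes at most 50 mm and 8.59 degrees, less where a joint would pass 70% of its speed; a pose out of reach is approached as far as the arm can. A call with a number of a shift or a turn outside -1 to 1 is refused whole. A call with a gripper value outside its range is refused whole. The fingers move at their own pace and stop on an object; "grip_force" is the grip in N (left out, the last holds). Time passes only in rows, so rows that do not move let the fingers close. It gives the time, the measured TCP pose, the force, the opening and the grip force at its end, in the units of the state.
- ctrl.observe(): the state, without advancing time (a new reading comes with each control period).
- ctrl.get_image(name): name is "scene" or "top" or "wrist"; returns a dict with "img" (480x640x3 uint8, red, green, blue), "K" (3x3 intrinsics, pixels), "R" (3x3) and "t" (3): a world point X has camera coordinates R X + t; the wrist camera has in their place "tool_from_camera" (4x4, takes a point from camera to tool coordinates, whose origin is the TCP and whose axes are the flange's). Camera axes: x right, y down, z forward; pixel columns grow to the right and rows downward; lengths in m; the calibration is good to about 2 mm. The wrist camera is an equidistant fisheye: a pixel r from the principal point sees the ray r / f radians off the axis. A picture is of the moment at which its call begins: read the wrist's pose just before it. There is no depth.
- ctrl.close_job(): hands the job in; it is judged then, once.
The state is a dict: "time": time; "qpos": joint angles; "dq": joint speeds; "joint_torque": joint torques, N m; "eef_pos": TCP position; "ee_rot": TCP orientation; "ft_force": force on the tool from outside, world axes, zero at the start; "torque": the same for the moment, N m; "finger_gap": finger opening in m; "finger_force": force on a finger pad.
Only numpy, scipy, OpenCV 4.12 (cv2) and the standard library are available. Lean on these libraries where they do the work, as an engineer would, in place of code of your own. Each camera call takes 0.05 s, during which the arm holds its last target. There are 200 camera calls.

## Task

Put the screwdriver back on the tool rail: press its handle sideways, from above, into the empty pair of wide spring clips until it snaps fully home in both, with the handle centred over the two clips and the tool lying straight across the rail, either way round. Then let go of it.

Things in the scene. Friction and masses are not known exactly. Their poses are not given: they have to be found in the camera images.
- screwdriver: Small screwdriver lying on the bench, 180 mm long, about 70 g: round red handle 80 mm long, 21 mm thick; thin steel shaft 5 mm thick. Its y axis runs along the tool: handle from y = +10 to +90 mm, shaft from there to the blade at y = -90 mm. Origin on the underside, midway along the length. Centre of mass in the handle, near y = +43 mm.
- handle (a point): Centre of the screwdriver's handle: on its axis, midway along it (screwdriver y = +50 mm), 10 mm above the bench while the tool lies there. Same axes as the screwdriver. The best place to grip: it ends up in the gap between the two clips. Tall measuring stands (fixed) occupy the bench to the right of y = -0.15 m: keep the arm clear of them.
- seat (a point): Where the handle's centre must end: midway between the two wide clips, 46 mm above the bench. x (level): direction the tool must lie in, either way round; y along the rail; z up. The clips stand at x = -26 and +26 mm, each 10 mm wide in x, so 42 mm is free between them for fingers, down to 31 mm below this point. The handle pressed home rests on black blocks whose tops are 10 mm below it.
- clip_wide: The empty wide clip pair, origin under its foot plate, axes as the seat, on an aluminium rail (92x190x12 mm). Each clip: two sprung steel leaves; mouth 31 mm wide 15 mm above the seat, lips 8.5 mm above it 17 mm apart; outsides at y = +-17 mm. About 10 to 15 N straight down pushes the handle past the lips. 80 to 110 mm along the rail a narrow clip pair holds a black marker pen at the same height.
There are look-alikes about, which are no part of the job. Of the things that look like the screwdriver, the larger one is meant.

How it is judged:
By the outcome, as a careful person would: the job done as asked, in the order asked, and still so for the second after the job is handed in, with the robot touching nothing.
It also fails if it takes over 43 s, if anything falls off the work surface, if the arm or the gripper's body presses on something with over 40 N, if the wrist force passes 120 N, or if a joint passes its speed limit or range.

## Working session

There is one attempt and no reset: what is moved stays moved. The work goes in short steps, Python scripts to look and compute and a tool call to move; the robot and the scene stay as the last step left them, time stands still between calls to the robot, and variables do not carry over. Pictures are saved under pics/ and viewed, at most 10 in all, crops included, and the job is handed in when it is done.

Besides the shell and the picture viewer there is one more tool, called after ">>>" as name(argument=value, ...) on one line, values as JSON. step_arm: Moves the arm, as the interface text tells. Its arguments: {"type":"object","properties":{"targets":{"type":"array","items":{"type":"array","items":{"type":"number"}}},"grip_force":{"type":"number"}},"required":["targets"]}

```bash
mkdir -p pics
python3 - <<'E'
from rig import ctrl
import cv2,numpy as np,pickle
s=ctrl.observe();print(s)
d={}
for n in("top","scene"):
    g=ctrl.get_image(n);d[n]=g;cv2.imwrite(f"pics/{n}0.png",g["img"][:,:,::-1]);print(n,g["K"],g["R"],g["t"])
pickle.dump(d,open("d0.pkl","wb"))
E
```

```text
{'time': 0.0, 'qpos': array([-1.21091613,  0.32182449, -0.0700959 ,  1.45169875,  0.02263869,
        1.37078682, -0.05685949]), 'dq': array([ 0.00208495,  0.00068015, -0.00013521,  0.00047441,  0.00175308,
        0.00014987, -0.00140843]), 'joint_torque': array([ 3.09953816e-05, -4.91286063e+01, -4.03533652e-01, -3.12527275e+01,
       -6.38065115e-02,  4.37069067e-02,  1.76980120e-04]), 'eef_pos': array([0.22018008, 0.61102033, 0.24344868]), 'ee_rot': array([-9.98938923e-05,  1.71985704e-01,  9.85098973e-01, -9.59945071e-04]), 'ft_force': array([-0.2841217 ,  0.62680025,  0.57983218]), 'torque': array([0.04059841, 0.02856492, 0.003321  ]), 'finger_force': 0.0, 'finger_gap': 0.08702629651330321}
top [[529.50150805   0.         311.67811963]
 [  0.         529.50150805 232.08794982]
 [  0.           0.           1.        ]] [[ 0.02221828 -0.99975225  0.00133364]
 [-0.97995561 -0.02204245 -0.19799275]
 [ 0.1979731   0.00309215 -0.98020258]] [0.07930073 0.58087305 1.00733569]
scene [[577.77516775   0.         318.74069406]
 [  0.         577.77516775 238.58187636]
 [  0.           0.           1.        ]] [[ 0.90447965 -0.42646759 -0.00647689]
 [-0.20855293 -0.42896397 -0.87891728]
 [ 0.37205138  0.79631357 -0.47693025]] [-0.4835032   0.22072655  0.72747741]
```

View pics/top0.png

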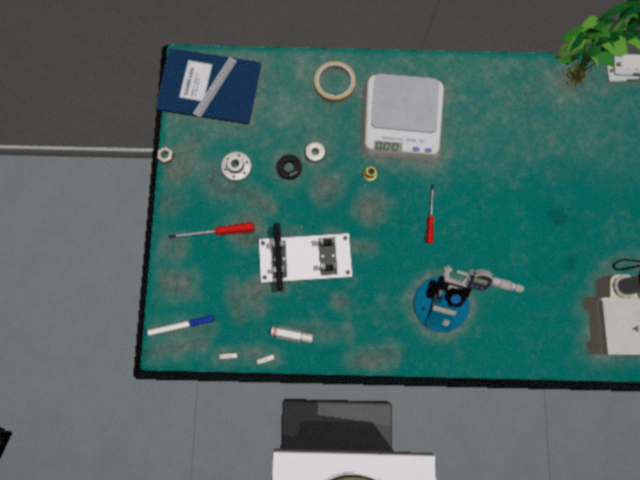

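View pics/scene0.png

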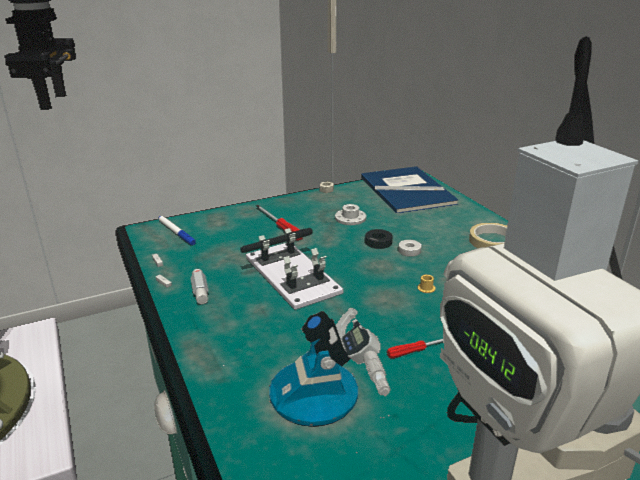

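The top view shows the larger screwdriver with its red handle at about (235,229) and blade at (170,236). The smaller look-alike is at (430,213). The rail is at (306,258), with the pen in the narrow clips at u≈278 and the empty wide clips at about (327,256).

```bash
cat > h.py <<'E'
import numpy as np,cv2
def ray(g,u,v):
    d=g["R"].T@np.linalg.solve(g["K"],[u,v,1.]);return -g["R"].T@g["t"],d
def onz(g,u,v,z):
    c,d=ray(g,u,v);return c+d*(z-c[2])/d[2]
def proj(g,X):
    p=g["K"]@(g["R"]@np.array(X)+g["t"]);return p[:2]/p[2]
E
python3 - <<'E'
from h import *;import pickle
d=pickle.load(open("d0.pkl","rb"));g=d["top"];im=g["img"].astype(int)
m=((im[...,0]>110)&(im[...,1]<70)&(im[...,2]<70)).astype(np.uint8)
n,l,st,ce=cv2.connectedComponentsWithStats(m)
for i in range(1,n):
    if st[i,4]>40:
        ys,xs=np.nonzero(l==i);P=np.array([onz(g,x,y,.0105)[:2] for x,y in zip(xs,ys)])
        c=P.mean(0);w,V=np.linalg.eigh(np.cov(P.T));a=(P-c)@V[:,1];print("red",ce[i],c,V[:,1],np.ptp(a),c+V[:,1]*(a.max()+a.min())/2)
m=(im.min(2)>170).astype(np.uint8);m[:, :250]=0;m[:225]=0;m[290:]=0;m[:,360:]=0
m=cv2.morphologyEx(m,cv2.MORPH_CLOSE,np.ones((3,3)))
cs=cv2.findContours(m,0,2)[0];c=np.vstack([k for k in cs if cv2.contourArea(k)>50])
P=np.array([onz(g,x,y,.012)[:2] for x,y in c[:,0]]).astype(np.float32)
r=cv2.minAreaRect(P);print(r,cv2.boxPoints(r))
a=cv2.resize(g["img"][220:300,245:365],None,fx=6,fy=6,interpolation=cv2.INTER_CUBIC)[:,:,::-1]
b=cv2.resize(d["scene"]["img"][220:315,235:355],None,fx=6,fy=6,interpolation=cv2.INTER_CUBIC)[:,:,::-1]
cv2.imwrite("pics/ca.png",a);cv2.imwrite("pics/cb.png",b)
E
```

```text
red [430.25       229.46212121] [ 0.59986139 -0.1571525 ] [-0.99695726  0.07795013] 0.0567612713284603 [ 0.60089038 -0.15723295]
red [235.00928793 228.51702786] [0.59260024 0.25400032] [-0.13915013  0.9902713 ] 0.08100090367856777 [0.5923275  0.25594129]
((0.5342460870742798, 0.10568451881408691), (0.08986679464578629, 0.18828663229942322), 4.931302070617676) [[0.4813863  0.19561684]
 [0.4975717  0.00802714]
 [0.5871059  0.0157522 ]
 [0.57092047 0.2033419 ]]
```

View pics/ca.png

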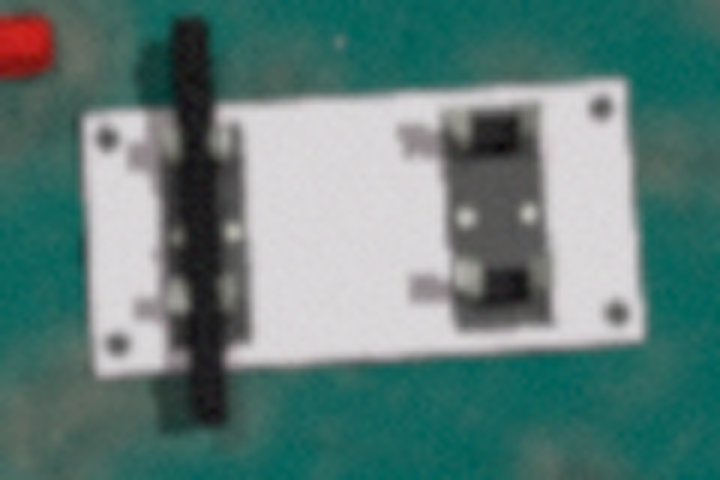

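View pics/cb.png

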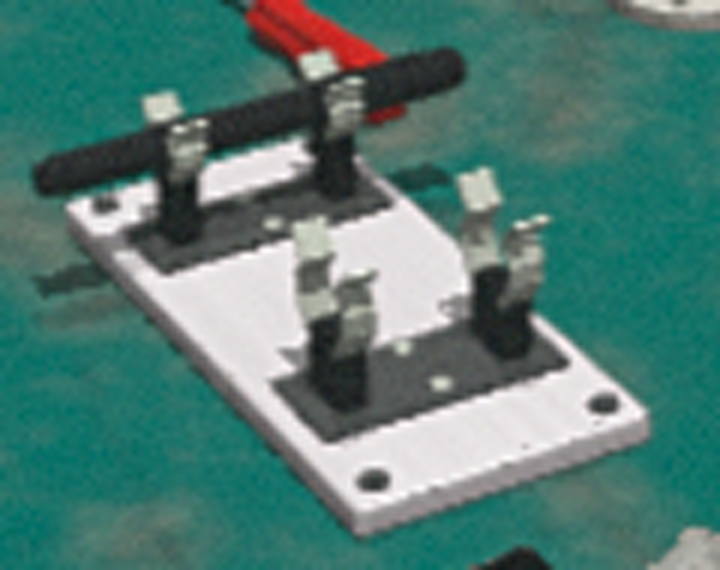

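Both crops show the rail turned about 5°. The wide foot plate is centred at crop (497,215), which is px (327.8,255.8). Its two black blocks are at crop (494,131) and (506,285), and nothing is in the wide clips. Next I move above the handle at about (0.592, 0.256).

>>> step_arm(targets=[[-1,0.31,-0.296,0,0,0,-0.0288],[-1,0.31,-0.296,0,0,0,-0.0288],[-1,0.31,-0.296,0,0,0,-0.0288],[-1,0.31,-0.296,0,0,0,-0.0288]])

```text
time: 0.5
eef_pos: [0.3452, 0.4916, 0.2441]
ee_rot: [-0.0, 0.348, 0.937, -0.0]
ft_force: [1.1, 0.3, 0.3]
finger_gap: 0.0874
finger_force: 0.0
```

>>> step_arm(targets=[[-1,0.31,-0.296,0,0,0,-0.0288],[-1,0.31,-0.296,0,0,0,-0.0288],[-1,0.31,-0.296,0,0,0,-0.0288],[-1,0.31,-0.296,0,0,0,-0.0288]])

```text
time: 0.9
eef_pos: [0.4692, 0.3732, 0.2442]
ee_rot: [-0.0, 0.511, 0.859, -0.0]
ft_force: [1.0, 0.3, -0.6]
finger_gap: 0.0873
finger_force: 0.0
```

>>> step_arm(targets=[[-1,0.31,-0.296,-0.2,0,0,-0.0288],[-1,0.31,-0.296,-0.2,0,0,-0.0288],[-1,0.31,-0.296,-0.2,0,0,-0.0288],[-1,0.31,-0.296,-0.2,0,0,-0.0288],[-1,0,0,0,0,0,0]])

```text
time: 1.4
eef_pos: [0.595, 0.2473, 0.1607]
ee_rot: [0.002, 0.661, 0.751, -0.004]
ft_force: [-0.6, -0.9, 0.3]
finger_gap: 0.0871
finger_force: 0.0
```

Run:
```python
from h import *;import pickle
from rig import ctrl
from scipy.spatial.transform import Rotation as Ro
d=pickle.load(open("d0.pkl","rb"));g=d["top"]
c=lambda x,y:(245+(x+.5)/6-.5,220+(y+.5)/6-.5)
for p,z in(((497.5,215),.015),((494,131),.036),((506,285),.036),((500,208),.036)):print(onz(g,*c(*p),z))
# wide-clip foot plate in the scene crop: screws
s=d["scene"];e=lambda x,y:(235+(x+.5)/6-.5,220+(y+.5)/6-.5)
print("scene",onz(s,*e((403+442)/2,(347+383)/2),.015))
o=ctrl.observe();q=o["ee_rot"];T=Ro.from_quat([q[1],q[2],q[3],q[0]]).as_matrix();print(o["time"],o["eef_pos"],T,o["qpos"],o["ft_force"])
w=ctrl.get_image("wrist");print(w["K"],w["tool_from_camera"]);cv2.imwrite("pics/w1.png",w["img"][:,:,::-1]);w["T"]=T;w["p"]=o["eef_pos"];pickle.dump(w,open("w1.pkl","wb"))
```

```text
[0.53897573 0.05845601 0.015     ]
[0.56462654 0.06071184 0.036     ]
[0.51182281 0.05578376 0.036     ]
[0.53809657 0.05823584 0.036     ]
scene [0.53721451 0.05934142 0.015     ]
1.4 [0.59503197 0.24726759 0.16072495] [[-0.12676227  0.99193032 -0.00235905]
 [ 0.99190392  0.12673993 -0.00797501]
 [-0.00761166 -0.00335088 -0.99996542]] [-0.70349797  0.3706148   0.33532136  1.57899691 -0.12041359  1.21852335
 -0.22000017] [-0.62440118 -0.90044833  0.27386584]
[[371.64829954   0.         319.41574772]
 [  0.         371.64829954 233.2615636 ]
 [  0.           0.           1.        ]] [[-5.15553910e-04 -9.69593158e-01 -2.44721971e-01  6.55619525e-02]
 [ 9.99999582e-01 -6.84652153e-04  6.05913507e-04  1.03084194e-03]
 [-7.55039015e-04 -2.44721556e-01  9.69593105e-01 -1.40567841e-01]
 [ 0.00000000e+00  0.00000000e+00  0.00000000e+00  1.00000000e+00]]
```

View pics/w1.png

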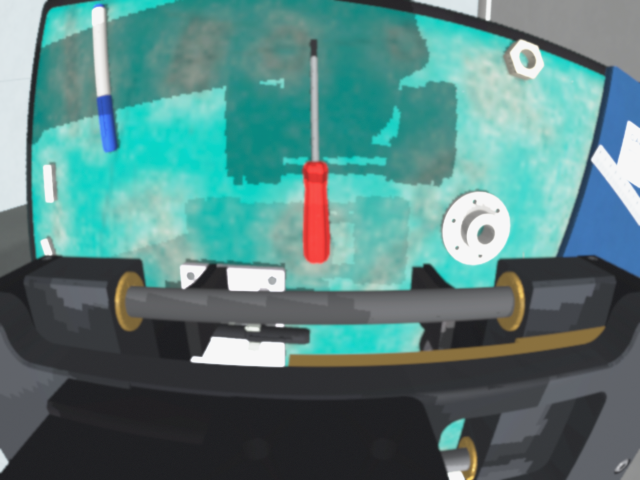

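The wrist view shows the red handle from about (315,165) to (316,260), in line with the image's vertical axis, with the blade at (314,45).

```bash
cat >> h.py <<'E'
def wz(w,u,v,z):
    K=w["K"];a=np.array([(u-K[0,2])/K[0,0],(v-K[1,2])/K[1,1]]);th=np.hypot(*a)
    d=np.r_[a/th*np.sin(th),np.cos(th)]if th>1e-9 else np.array([0,0,1.]);M=w["tool_from_camera"]
    c=w["T"]@M[:3,3]+w["p"];d=w["T"]@M[:3,:3]@d;return c+d*(z-c[2])/d[2]
def red(w,z):
    im=w["img"].astype(int);m=((im[...,0]>110)&(im[...,1]<75)&(im[...,2]<75)).astype(np.uint8)
    n,l,st,ce=cv2.connectedComponentsWithStats(m);i=1+st[1:,4].argmax();ys,xs=np.nonzero(l==i)
    P=np.array([wz(w,x,y,z)[:2] for x,y in zip(xs,ys)]);c=P.mean(0);V=np.linalg.eigh(np.cov(P.T))[1][:,1]
    a=(P-c)@V;return st[i],c+V*(a.max()+a.min())/2,V,np.ptp(a),np.ptp((P-c)@[-V[1],V[0]])
def grab(ctrl):
    from scipy.spatial.transform import Rotation as Ro
    o=ctrl.observe();q=o["ee_rot"];w=ctrl.get_image("wrist")
    w["T"]=Ro.from_quat([q[1],q[2],q[3],q[0]]).as_matrix();w["p"]=o["eef_pos"];return o,w
E
python3 - <<'E'
from h import *;import pickle
from rig import ctrl
w=pickle.load(open("w1.pkl","rb"));print(red(w,.0105))
o,w=grab(ctrl);print(o["time"],o["eef_pos"],w["T"],o["ft_force"]);print(red(w,.0105))
E
```

```text
(array([ 303,  162,   26,  100, 1923], dtype=int32), array([0.59184186, 0.25477261]), array([-0.14002618,  0.9901478 ]), np.float64(0.08104503306788818), np.float64(0.01972334404829562))
1.45 [0.59336745 0.25137312 0.16205879] [[-0.13206366  0.99123747 -0.00273208]
 [ 0.99123338  0.13205113 -0.00434498]
 [-0.00394614 -0.00328194 -0.99998683]] [-0.11655735  0.7050422  -0.09738081]
(array([ 305,  168,   26,   99, 1889], dtype=int32), array([0.59183048, 0.25477646]), array([-0.1412308,  0.9899767]), np.float64(0.08099305846572222), np.float64(0.019877005314457307))
```

>>> step_arm(targets=[[-1,0,0,-0.4,0,0,0],[-1,0,0,-0.4,0,0,0],[-1,0,0,-0.2,0,0,0],[-1,0,0,0,0,0,0],[-1,0,0,0,0,0,0]])

```text
time: 2.0
eef_pos: [0.5921, 0.2581, 0.0655]
ee_rot: [-0.0, 0.655, 0.755, 0.001]
ft_force: [0.6, 0.4, 1.3]
finger_gap: 0.0875
finger_force: 0.0
```

>>> step_arm(targets=[[-1,0,0,0,0,0,0]])

```text
time: 2.1
eef_pos: [0.5934, 0.2578, 0.0669]
ee_rot: [0.001, 0.656, 0.755, 0.002]
ft_force: [0.4, -1.0, -0.5]
finger_gap: 0.0868
finger_force: 0.0
```

>>> step_arm(targets=[[-1,-0.01,-0.03,-0.2,0,0,0],[-1,0,0,-0.15,0,0,0],[-1,0,0,-0.05,0,0,0],[-1,0,0,0,0,0,0],[-1,0,0,0,0,0,0]])

```text
time: 2.6
eef_pos: [0.5918, 0.2536, 0.0252]
ee_rot: [0.0, 0.656, 0.755, 0.0]
ft_force: [0.3, -0.6, 1.0]
finger_gap: 0.0874
finger_force: 0.0
```

Run:
```python
from h import *
from rig import ctrl
for k in range(4):
    o,w=grab(ctrl);print(o["eef_pos"],o["ft_force"],red(w,.0105)[1])
```

```text
[0.59179426 0.25364652 0.02519311] [ 0.28868307 -0.56746889  1.01319043] [0.58879753 0.27445992]
[0.59196553 0.25369298 0.02542657] [ 0.3541486  -0.66679648  0.3256319 ] [0.58881586 0.27441549]
[0.59201107 0.25364303 0.02548344] [ 0.68838504 -0.47389337 -0.63693364] [0.58885219 0.27434655]
[0.59193057 0.25366891 0.02543554] [0.59376386 0.90144841 0.15783685] [0.58883055 0.27439842]
```

>>> step_arm(targets=[[1,0,0,0,0,0,0],[1,0,0,0,0,0,0],[1,0,0,0,0,0,0],[1,0,0,0,0,0,0],[1,0,0,0,0,0,0]], grip_force=50)

```text
time: 3.3
eef_pos: [0.5913, 0.2533, 0.0246]
ee_rot: [0.0, 0.656, 0.755, 0.0]
ft_force: [-0.2, -0.9, -0.5]
finger_gap: 0.0548
finger_force: 0.0
```

>>> step_arm(targets=[[1,0,0,0,0,0,0],[1,0,0,0,0,0,0],[1,0,0,0,0,0,0],[1,0,0,0,0,0,0]])

```text
time: 3.7
eef_pos: [0.5914, 0.2533, 0.0246]
ee_rot: [0.0, 0.656, 0.755, 0.0]
ft_force: [0.6, -0.0, 0.3]
finger_gap: 0.0228
finger_force: 0.0
```

>>> step_arm(targets=[[1,0,0,0,0,0,0],[1,0,0,0,0,0,0],[1,0,0,0,0,0,0],[1,0,0,0,0,0,0]])

```text
time: 4.1
eef_pos: [0.5913, 0.2533, 0.0246]
ee_rot: [0.0, 0.656, 0.755, 0.0]
ft_force: [-0.5, -0.2, 0.1]
finger_gap: 0.0197
finger_force: 50.0
```

>>> step_arm(targets=[[1,0,0,0.1,0,0,0],[1,0,0,0.3,0,0,0],[1,0,0,0.4,0,0,0],[1,0,0,0.4,0,0,0],[1,0,0,0.2,0,0,0]])

```text
time: 4.6
eef_pos: [0.5932, 0.2539, 0.1697]
ee_rot: [0.001, 0.656, 0.755, 0.003]
ft_force: [0.2, -0.1, -0.8]
finger_gap: 0.0198
finger_force: 50.0
```

>>> step_arm(targets=[[1,-0.043,-0.1625,0,0,0,0.0402],[1,-0.043,-0.1625,0,0,0,0.0402],[1,-0.043,-0.1625,0,0,0,0.0402],[1,-0.043,-0.1625,0,0,0,0.0402]])

```text
time: 5.0
eef_pos: [0.574, 0.1876, 0.1654]
ee_rot: [0.0, 0.444, 0.896, 0.0]
ft_force: [-0.2, -0.4, 0.5]
finger_gap: 0.0194
finger_force: 50.0
```

>>> step_arm(targets=[[1,-0.043,-0.1625,0,0,0,0.0402],[1,-0.043,-0.1625,0,0,0,0.0402],[1,-0.043,-0.1625,0,0,0,0.0402],[1,-0.043,-0.1625,0,0,0,0.0402]])

```text
time: 5.4
eef_pos: [0.5568, 0.1225, 0.1654]
ee_rot: [0.0, 0.207, 0.978, 0.0]
ft_force: [-0.3, 0.0, -1.1]
finger_gap: 0.0195
finger_force: 50.0
```

>>> step_arm(targets=[[1,-0.043,-0.1625,0,0,0,0.0402],[1,-0.043,-0.1625,0,0,0,0.0402],[1,-0.043,-0.1625,0,0,0,0.0402],[1,-0.043,-0.1625,0,0,0,0.0402],[1,0,0,0,0,0,0]])

```text
time: 5.9
eef_pos: [0.5396, 0.0553, 0.1654]
ee_rot: [0.0, -0.04, 0.999, -0.0]
ft_force: [-0.6, -0.0, -1.8]
finger_gap: 0.0198
finger_force: 50.0
```

>>> step_arm(targets=[[1,0,0,0,0,0,0],[1,0,0,0,0,0,0],[1,0,0,0,0,0,0]])

```text
time: 6.2
eef_pos: [0.5399, 0.0596, 0.1646]
ee_rot: [0.0, -0.042, 0.999, 0.0]
ft_force: [-0.3, -0.1, -0.4]
finger_gap: 0.0201
finger_force: 50.0
```

Run:
```python
from h import *;import pickle
from rig import ctrl
o,w=grab(ctrl);print(o["time"],o["eef_pos"],w["T"],o["qpos"])
g=ctrl.get_image("top");s=ctrl.get_image("scene");pickle.dump((w,g,s),open("d2.pkl","wb"))
a=w["img"][:,:,::-1];b=cv2.resize(g["img"][150:330,230:430],(640,576))[:,:,::-1]
cv2.imwrite("pics/w2.png",a);cv2.imwrite("pics/t2.png",b)
```

```text
6.2 [0.53988682 0.05955922 0.1646485 ] [[-9.96442463e-01 -8.42757384e-02  1.32574523e-04]
 [-8.42756846e-02  9.96442408e-01  3.69477933e-04]
 [-1.63240903e-04  3.56990693e-04 -9.99999923e-01]] [-0.38861436  0.14849417  0.25134823  1.83014336 -0.04039152  1.16766754
  1.53109919]
```

View pics/w2.png

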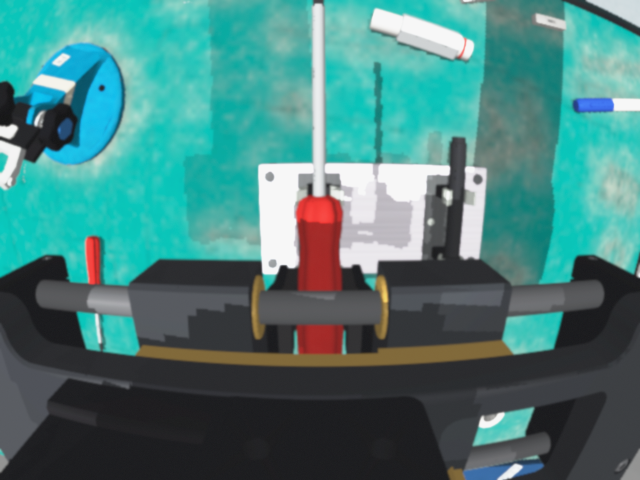

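The wrist view shows the tool held straight: the shaft is at u≈318, the handle collar at (318,197) and the rail's near corners at (259,166) and (487,168). I'll cross-check where the seat and the handle are.

Run:
```python
from h import *;import pickle
w,g,s=pickle.load(open("d2.pkl","rb"))
for p in((259,166),(487,168),(269,178),(477,180)):print("rail",p,wz(w,*p,.012))
zh=w["p"][2]-.0141
for p in((318,20),(318.5,180),(318.5,197)):print("tool",p,wz(w,*p,zh))
im=w["img"].astype(int);m=(im.min(2)>185);m[:, :250]=0;m[:,500:]=0;m[:158]=0;m[200:]=0
ys,xs=np.nonzero(m);print(xs.min(),xs.max(),ys.min())
print(red(w,zh))
# tool shaft pixels per row: bright, near u=318
for v in(10,60,110,150,185):
    r=im[v,305:332].sum(1);gr=im[v,305:332];k=np.nonzero(gr[:,0]>120)[0];print(v,(305+k.mean()) if len(k) else None, k.size, wz(w,305+k.mean(),v,zh) if len(k) else "")
# red as seen in top
i=g["img"].astype(int);m=((i[...,0]>100)&(i[...,1]<70)&(i[...,2]<70));ys,xs=np.nonzero(m);k=(xs<400);print("topred",k.sum(),xs[k].mean() if k.any() else 0,ys[k].min() if k.any() else 0)
```

```text
rail (259, 166) [0.49794366 0.00709337 0.012     ]
rail (487, 168) [0.48037248 0.19557372 0.012     ]
rail (269, 178) [0.50698619 0.01573617 0.012     ]
rail (477, 180) [0.49168856 0.18758481 0.012     ]
tool (318, 20) [0.42270728 0.04814848 0.1505485 ]
tool (318.5, 180) [0.49094606 0.05409181 0.1505485 ]
tool (318.5, 197) [0.49811435 0.05469142 0.1505485 ]
258 485 158
(array([ 297,  195,   45,   96, 3823], dtype=int32), array([0.51865562, 0.05669773]), array([-0.99609902, -0.08824256]), np.float64(0.04302895931255013), np.float64(0.018694290638266227))
10 317.5 14 [0.41806275 0.04754631 0.1505485 ]
60 318.0 13 [0.44060026 0.04965905 0.1505485 ]
110 315.47058823529414 17 [0.46192996 0.05041273 0.1505485 ]
150 318.0 13 [0.47846285 0.05283921 0.1505485 ]
185 317.6 15 [0.49307718 0.05389268 0.1505485 ]
topred 0 0 0
```

View pics/t2.png

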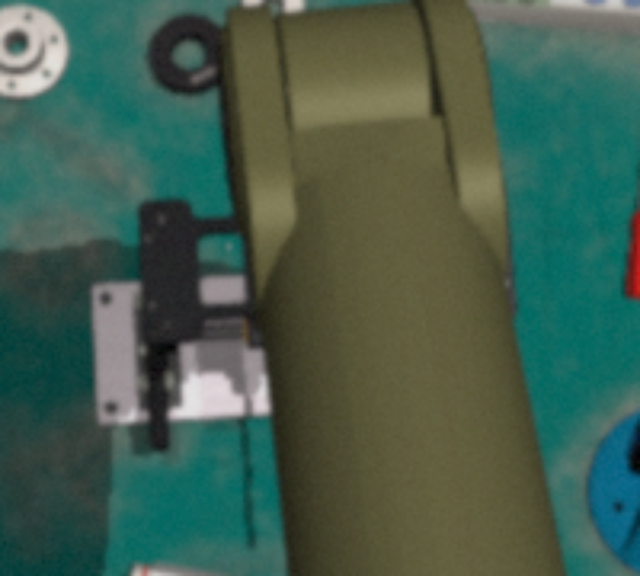

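The seat at (0.538, 0.0585) and the tool agree within about 1 mm and 0.3°. Now I descend to just above the mouth.

>>> step_arm(targets=[[1,0,-0.005,-0.2,0,0,0.001],[1,0,0,-0.25,0,0,0],[1,0,0,-0.2,0,0,0],[1,0,0,-0.1,0,0,0],[1,0,0,0,0,0,0]])

```text
time: 6.85
eef_pos: [0.5387, 0.0579, 0.0882]
ee_rot: [-0.001, -0.044, 0.999, -0.0]
ft_force: [1.1, 0.1, -0.2]
finger_gap: 0.02
finger_force: 50.0
```

>>> step_arm(targets=[[1,0,0,0,0,0,0],[1,0,0,0,0,0,0]])

```text
time: 7.05
eef_pos: [0.5407, 0.058, 0.0908]
ee_rot: [0.001, -0.044, 0.999, 0.0]
ft_force: [-0.3, 0.7, -0.4]
finger_gap: 0.0194
finger_force: 50.0
```

>>> step_arm(targets=[[1,0,0,-0.04,0,0,0],[1,0,0,-0.03,0,0,0],[1,0,0,-0.03,0,0,0],[1,0,0,0,0,0,0]])

```text
time: 7.45
eef_pos: [0.5393, 0.0578, 0.079]
ee_rot: [-0.0, -0.044, 0.999, -0.0]
ft_force: [-1.1, -0.5, -1.2]
finger_gap: 0.0199
finger_force: 50.0
```

>>> step_arm(targets=[[1,0,0.005,-0.03,0,0,0],[1,0,0,-0.03,0,0,0],[1,0,0,-0.03,0,0,0],[1,0,0,0,0,0,0]])

```text
time: 7.85
eef_pos: [0.5408, 0.0589, 0.0721]
ee_rot: [0.001, -0.044, 0.999, 0.001]
ft_force: [-1.9, 0.9, 8.2]
finger_gap: 0.0196
finger_force: 50.0
```

>>> step_arm(targets=[[1,0,0,-0.03,0,0,0],[1,0,0,-0.03,0,0,0],[1,0,0,0,0,0,0]])

```text
time: 8.15
eef_pos: [0.5411, 0.0589, 0.0651]
ee_rot: [0.002, -0.044, 0.999, 0.0]
ft_force: [2.3, 0.3, -0.2]
finger_gap: 0.0192
finger_force: 50.0
```

>>> step_arm(targets=[[1,0,0,-0.02,0,0,0],[1,0,0,-0.02,0,0,0],[1,0,0,0,0,0,0]])

```text
time: 8.45
eef_pos: [0.5391, 0.0581, 0.0603]
ee_rot: [-0.001, -0.043, 0.999, -0.0]
ft_force: [-1.0, 0.6, 3.5]
finger_gap: 0.0196
finger_force: 50.0
```

>>> step_arm(targets=[[1,0,0,-0.02,0,0,0],[1,0,0,0,0,0,0]])

```text
time: 8.65
eef_pos: [0.5392, 0.0581, 0.0601]
ee_rot: [-0.001, -0.043, 0.999, 0.0]
ft_force: [-6.3, -0.4, 14.9]
finger_gap: 0.0194
finger_force: 50.0
```

>>> step_arm(targets=[[1,0,0,-0.02,0,0,0],[1,0,0,0,0,0,0]])

```text
time: 8.85
eef_pos: [0.5393, 0.0581, 0.0599]
ee_rot: [-0.001, -0.043, 0.999, 0.0]
ft_force: [-11.4, -2.0, 27.9]
finger_gap: 0.0198
finger_force: 50.1
```

Run:
```python
from h import *;import pickle
from rig import ctrl
o,w=grab(ctrl);print(o["time"],o["eef_pos"],o["ft_force"],o["torque"])
zh=.046;print(red(w,zh));print([wz(w,*p,.046) for p in((318,20),(318,100))])
cv2.imwrite("pics/w3.png",w["img"][:,:,::-1]);pickle.dump(w,open("w3.pkl","wb"))
```

```text
8.85 [0.53930931 0.05811036 0.05994857] [-11.441553    -1.9856607   27.92551519] [-0.32595312  2.5943147   0.03629172]
(array([ 297,  195,   46,   97, 3698], dtype=int32), array([0.51821733, 0.05549912]), array([-0.99759248, -0.06934869]), np.float64(0.04351696934107899), np.float64(0.019804826873873665))
[array([0.42209321, 0.04642603, 0.046     ]), array([0.45706661, 0.04945637, 0.046     ])]
```

View pics/w3.png

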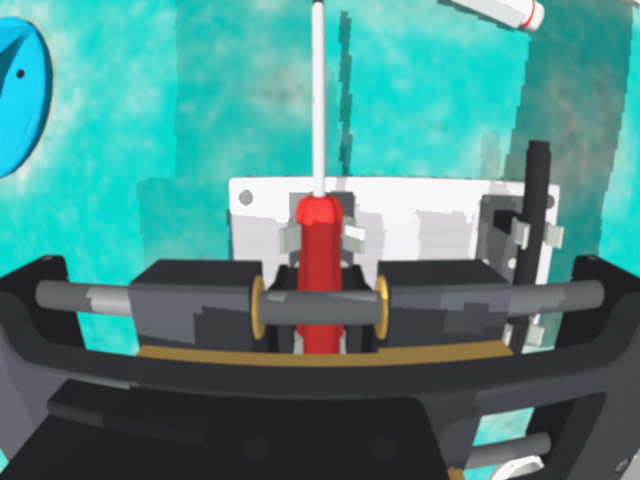

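The wrist view shows the handle down between the near clip's leaves at (290,237) and (353,235), with the shaft straight at u≈318. The height has stopped at about the expected home position while the force rises, so the handle is on the blocks. I unload, release and go up.

>>> step_arm(targets=[[1,0,0,0.03,0,0,0],[1,0,0,0.02,0,0,0],[1,0,0,0,0,0,0]])

```text
time: 9.2
eef_pos: [0.5395, 0.0582, 0.0612]
ee_rot: [-0.0, -0.044, 0.999, -0.0]
ft_force: [0.3, 0.3, -0.5]
finger_gap: 0.0193
finger_force: 50.0
```

>>> step_arm(targets=[[0,0,0,0,0,0,0],[0,0,0,0,0,0,0],[0,0,0,0,0,0,0],[0,0,0,0,0,0,0],[0,0,0,0,0,0,0]])

```text
time: 9.7
eef_pos: [0.5397, 0.0583, 0.0615]
ee_rot: [-0.0, -0.044, 0.999, 0.0]
ft_force: [0.7, 0.6, 0.1]
finger_gap: 0.0428
finger_force: 0.0
```

Released. I retreat up and sideways so the top camera has a clear view.

>>> step_arm(targets=[[0,0,0,0.15,0,0,0],[0,0,0,0.3,0,0,0],[0,0,0,0.4,0,0,0],[0,0,0,0.4,0,0,0],[0,0,0.1,0.3,0,0,0]])

```text
time: 10.2
eef_pos: [0.5407, 0.0667, 0.2208]
ee_rot: [0.002, -0.042, 0.999, 0.0]
ft_force: [-0.4, 0.2, 0.3]
finger_gap: 0.0433
finger_force: 0.0
```

>>> step_arm(targets=[[0,-0.03,0.4,0.1,0,0,0],[0,-0.03,0.4,0,0,0,0],[0,-0.03,0.4,0,0,0,0],[0,-0.03,0.4,0,0,0,0],[0,-0.03,0.4,0,0,0,0]])

```text
time: 10.7
eef_pos: [0.5246, 0.2698, 0.2282]
ee_rot: [0.001, -0.043, 0.999, 0.0]
ft_force: [0.3, -0.0, 1.0]
finger_gap: 0.0435
finger_force: 0.0
```

>>> step_arm(targets=[[0,-0.03,0.4,0,0,0,0],[0,-0.03,0.4,0,0,0,0],[0,0,0.2,0,0,0,0],[0,0,0,0,0,0,0],[0,0,0,0,0,0,0]])

```text
time: 11.2
eef_pos: [0.519, 0.3678, 0.2273]
ee_rot: [0.0, -0.044, 0.999, -0.0]
ft_force: [0.1, -1.5, 0.4]
finger_gap: 0.0443
finger_force: 0.0
```

Run:
```python
from h import *
from rig import ctrl
o=ctrl.observe();g=ctrl.get_image("top");s=ctrl.get_image("scene");print(o["time"],o["eef_pos"],o["dq"])
im=g["img"].astype(int);m=((im[...,0]>110)&(im[...,1]<70)&(im[...,2]<70)).astype(np.uint8);m[:,390:]=0
ys,xs=np.nonzero(m);P=np.array([onz(g,x,y,.046)[:2] for x,y in zip(xs,ys)]);c=P.mean(0);V=np.linalg.eigh(np.cov(P.T))[1][:,1];a=(P-c)@V
print(len(xs),c+V*(a.max()+a.min())/2,V,np.ptp(a),np.degrees(np.arctan(V[1]/V[0])))
A=cv2.resize(g["img"][200:320,250:370],(560,560))[:,:,::-1];
cv2.imwrite("pics/f.png",A);cv2.imwrite("pics/fs.png",cv2.resize(s["img"][200:320,225:365],(700,600),interpolation=cv2.INTER_CUBIC)[:,:,::-1])
```

```text
11.2 [0.51896381 0.36780937 0.22725519] [ 0.02305822 -0.01161655  0.0244834   0.01499037  0.00275567 -0.00102759
 -0.00143242]
340 [0.53858013 0.05716453] [-0.99594506 -0.08996349] 0.08000729723078302 5.16150669648042
```

View pics/fs.png

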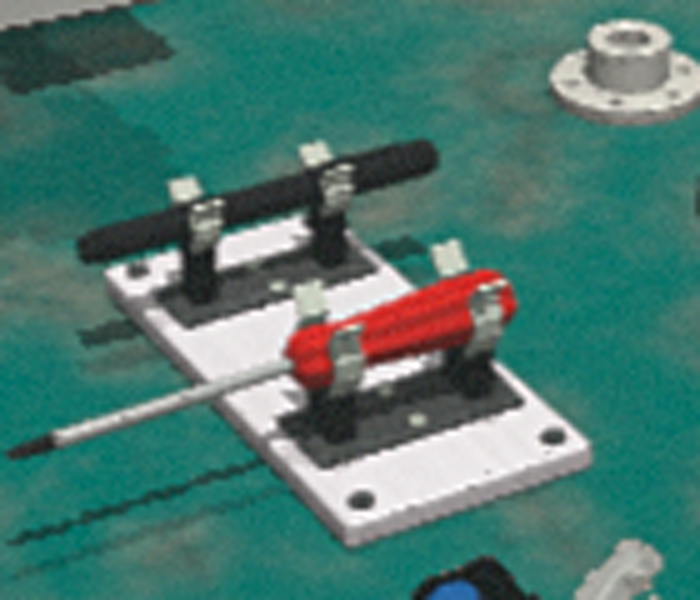

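View pics/f.png

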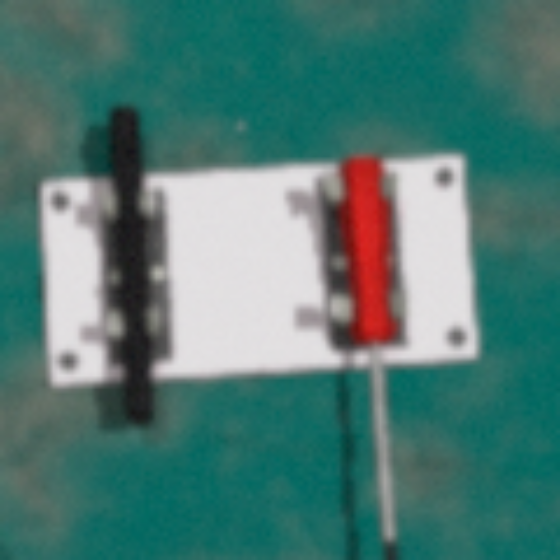

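The screwdriver sits in both wide clips, level and straight, with its centre at (0.5386, 0.0572) and an angle of 5.16°. The pen and rail are undisturbed, so I hand it in.

```bash
python3 -c "
from rig import ctrl
print(ctrl.close_job())"
```

```text
the job is handed in; nothing more can be done
None
```

The larger screwdriver is pressed home in both wide clips, centred within about 2 mm by camera, straight across the rail and released, and the job was handed in at about 11 s with the arm clear.

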